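# Switch on and start the blood-tube centrifuge

### The arm

A 6-joint arm with a two-finger parallel gripper is mounted at the origin on the work surface. World frame = base frame: x ahead of the robot, y to its left, z up, the work surface at z = 0. Lengths are in m, angles in degrees, forces in N, time in s.
With the tool pointing down it reaches from about 0.3 to 1 m from the base axis. Payload 5.1 kg.
Tool frame: the origin (TCP) lies midway between the tips of the shut fingers; the grasp point (between the pads) lies 19 mm behind it; z points along the fingers, y is the line along which they close (so a half turn about z gives the same grasp; the last joint's range is limited). The gripper opens to 95 mm and grips with 3 to 60 N. Pads are 20 mm wide; open, the fingers measure 119 mm over their backs; the gripper's body (75 mm by 180 mm) begins 59 mm behind the grasp point.
Start: joints at [58.637, 7.093, 94.555, -0, 78.352, -4.733], TCP at [0.291, 0.581, 0.185] pointing down, gripper open.
Joint ranges: [-149.61, 149.61], [-58.7, 133.49], [1.44, 155.28], [-77.14, 257.14], [18.33, 153.61], [-166.67, 166.67]. Speed limits (degrees/s): [147.25, 147.25, 180, 180, 180, 180].

### API

Orientations are given as a 3x3 rotation matrix whose columns are the frame's x, y, z axes.
In Python, from rig import telemetry, cams, manip gives the robot as it stands.
- The arm moves only by the tool step_arm, never from a script. Its argument "motion" is a list of rows, each an object with "jaw": the opening in per cent of the stroke, from 0 (shut) to 100 (fully open); "slide": the shift along the tool's x, y, z in m, a list of three; "delta_rot": the turn, a rotation vector about the tool's x, y, z in degrees, a list of three. A call has 1 to 12 rows; each row is the pose to reach, as a shift and turn from the pose commanded when the call began, along the tool's axes at that moment; what a row does not reach only later rows make up. A row lasts 1/8 s, in which the tool goes at most 62.5 mm and 10.7 degrees, less where a joint would pass 70% of its speed; a pose out of reach is approached as far as the arm can. A call with a gripper value outside its range is refused whole. The fingers move at their own pace and stop on an object; "newtons" is the grip in N (left out, the last holds). Time passes only in rows, so rows that repeat a pose let the fingers close. It gives the time, the measured TCP pose, the force, the opening and the grip force at its end, in the units of the state.
- telemetry.read_state(): the state, without advancing time (a new reading comes with each control period).
- cams.camera(name): name is "side" or "top"; returns a dict with "frame" (420x560x3 uint8, red, green, blue), "K" (3x3 intrinsics, pixels), "world_from_camera" (4x4, takes a point from camera to world coordinates). Camera axes: x right, y down, z forward; pixel columns grow to the right and rows downward; lengths in m; the calibration is good to about 2 mm. A picture is of the moment at which its call begins. There is no depth.
- manip.job_done(): hands the job in; it is judged then, once.
The state is a dict: "t": time; "joint_pos": joint angles; "dq": joint speeds; "effort": joint torques, N m; "position": TCP position; "ee_rot": TCP orientation; "ft_force": force on the tool from outside, world axes, zero at the start; "torque": the same for the moment, N m; "width": finger opening in m; "finger_force": force on a finger pad.
Only numpy, scipy, OpenCV 4.12 (cv2) and the standard library are available. Lean on these libraries where they do the work, as an engineer would, in place of code of your own. Each camera call takes 0.05 s, during which the arm holds its last target. There are 200 camera calls.

### The job

The blood tubes are loaded, so start the bench centrifuge with light fingertip touches: first press down the raised end of the black rocker at the left of its front panel to switch it on, then push the lid gently all the way shut without slamming it, then tap the round START key at the right end of the panel and let it spring back. Do not press the other keys, do not lift the lid any higher, and leave the pots, tubes and other things around it where they stand.

Things in the scene. Friction and masses are not known exactly. Their poses are not given: they have to be found in the camera images.
- centrifuge: White bench centrifuge, 290 mm deep (x), 230 wide (y), 135 high with lid shut; fixed. Origin: centre of its underside. x points from its front (keys, robot side) to its back (hinge), z up. Its front panel rises 18 deg from 72 mm high at the front edge to 100 mm at the lid. On it, left to right: black mains rocker, two small oblong mode keys, square STOP, round START; keys grey, unlettered.
- lid_hinge (a point): Middle of the lid's hinge line, near the machine's back: 130 mm behind the body's origin (its +x), 106 mm above the work surface. The hinge line runs along the machine's y axis.
- lid_press (a point): Where a hand pushes the lid: on its flat outer face, mid-width, 25 mm in from the front edge; from lid_hinge -170, 0, +28 mm in this point's axes, which turn with the lid: x from front edge to hinge, z out of the outer face (up when shut). Lid 229 mm wide, 195 mm from hinge to front edge, 90 mm round window in its middle, grey pull lip 80 mm wide standing 13 mm out beyond the front edge.
- lid (a joint): Lid angle in rad: 0 shut, growing as the front edge rises; it stands open at 0.70 to 0.95 at first. The hinge is stiff: the lid stays where it is left, and 1 to 4 N at lid_press moves it down. It does not latch; its stop is hard, so come down slowly at the last.
- rocker_end (a point): Raised end of the mains rocker, on its top face, 12 mm uphill (toward the lid) of its pivot. The rocker is black in a black frame, 24 mm wide, 34 mm long up the slope, at the left end of the panel. The point turns with it: x uphill (parallel to the panel while off, 0.36 rad below that when on), z out of the panel.
- rocker (a joint): Mains rocker in rad: 0 off (the uphill end up), 0.36 fully on (the uphill end pressed down, about 5 mm of travel at its tip). About 3 N on the raised end tips it; it stays where it is left.
- start_key_top (a point): Centre of the top of the START key: the round one, 28 mm across, standing 8 mm proud of the panel, at its right end. The z axis points out of the panel along the key's travel, x uphill toward the lid.
- start_key (a joint): Travel of the START key into the panel in m: 0 up, 0.005 fully down; a spring (1 N to start it, 4 N fully down) brings it back. It counts as pressed from half its travel on.
- stop_key_top (a point): Centre of the top of the STOP key: the square one, 24 mm, 44 mm to the left of START, same height. Not to be pressed.
- stop_key (a joint): Travel of the STOP key, m, as START.
- mode_key_a (a joint): Travel of the right-hand small oblong mode key (12 x 22 mm, 42 mm to the left of STOP), m. Not to be pressed.
- mode_key_b (a joint): Travel of the left-hand small oblong mode key (34 mm farther left, 50 mm to the right of the rocker), m. Not to be pressed.
- pot_front: Bystander: a small white specimen pot with a white screw lid, 48 mm across, 55 mm high, standing in front of the centrifuge; loose, to be left alone. Origin: centre of its underside.
- pot_red: Bystander: a small white specimen pot with a red screw lid, 52 mm across, 62 mm high, at the centrifuge's right side; loose, to be left alone. Origin: centre of its underside.
- amber_bottle: Bystander: a brown bottle, 50 mm across, 105 mm high, at the centrifuge's right side; loose, to be left alone. Origin: centre of its underside.
- carton: Bystander: a white and blue medicine carton, 40 x 52 x 85 mm high, at the centrifuge's right side; loose, to be left alone. Origin: centre of its underside.
- tube_rack: Bystander: a white rack of blood tubes, 150 x 56 mm, 98 mm high with the tubes, at the centrifuge's left side; loose, to be left alone. Origin: centre of its underside.
- tape_roll: Bystander: a roll of white tape lying flat, 66 mm across, 18 mm high, in front of the centrifuge; loose, to be left alone. Origin: centre of its underside.
- instrument_tray: Bystander: an empty open steel instrument tray, 110 x 200 x 35 mm, farther to the left; loose, to be left alone. Origin: centre of its underside.

How it is judged:
By the outcome, as a careful person would: the job done as asked, in the order asked, and still so for the second after the job is handed in, with the robot touching nothing.
It also fails if it takes over 51 s, if anything falls off the work surface, if the arm or the gripper's body presses on something with over 40 N, if the wrist force passes 120 N, or if a joint passes its speed limit or range.

## Working session

There is one attempt and no reset: what is moved stays moved. The work goes in short steps, Python scripts to look and compute and a tool call to move; the robot and the scene stay as the last step left them, time stands still between calls to the robot, and variables do not carry over. Pictures are saved under pics/ and viewed, at most 10 in all, crops included, and the job is handed in when it is done.

Besides the shell and the picture viewer there is one more tool, called after "Request:" as name([rows], argument=value, ...), one row to a line, values as JSON. step_arm: Moves the arm, as the interface text tells. Its arguments: {"type":"object","properties":{"motion":{"type":"array","items":{"type":"object","properties":{"jaw":{"type":"number"},"slide":{"type":"array","items":{"type":"number"}},"delta_rot":{"type":"array","items":{"type":"number"}}}}},"newtons":{"type":"number"}},"required":["motion"]}

```bash
ls; mkdir -p pics
python3 - <<'E'
from rig import telemetry,cams
import cv2,numpy as np
for n in("side","top"):
    c=cams.camera(n); cv2.imwrite(f"pics/{n}0.png",c["frame"][:,:,::-1]); np.savez(f"{n}0.npz",**c)
    print(n,c["K"].round(1).tolist(),c["world_from_camera"].round(3).tolist())
s=telemetry.read_state(); print(s["t"],s["position"],np.round(s["ee_rot"],3).tolist(),s["width"],s["ft_force"])
E
```

```text
pics
side [[526.8, 0.0, 281.9], [0.0, 526.8, 215.9], [0.0, 0.0, 1.0]] [[0.908, -0.273, 0.318, 0.139], [-0.419, -0.583, 0.696, -0.851], [-0.004, -0.765, -0.644, 1.048], [0.0, 0.0, 0.0, 1.0]]
top [[537.3, 0.0, 274.2], [0.0, 537.3, 207.6], [0.0, 0.0, 1.0]] [[-0.125, -0.971, 0.206, 0.328], [-0.992, 0.123, -0.022, 0.16], [-0.004, -0.207, -0.978, 1.353], [0.0, 0.0, 0.0, 1.0]]
0.1 [0.29104938 0.5804914  0.18429285] [[-0.894, 0.448, -0.001], [0.448, 0.894, -0.002], [0.0, -0.002, -1.0]] 0.094603220034326 [ 0.58694119 -0.15133552 -0.26497361]
```

View pics/side0.png

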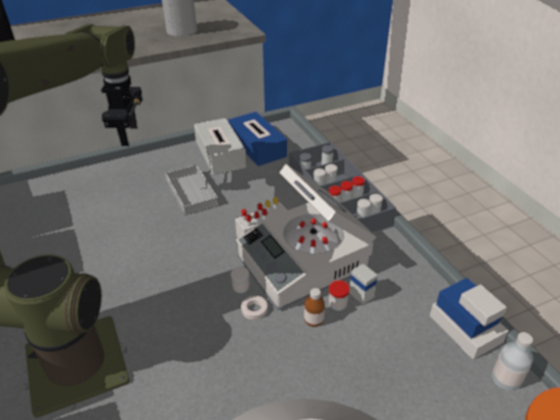

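View pics/top0.png

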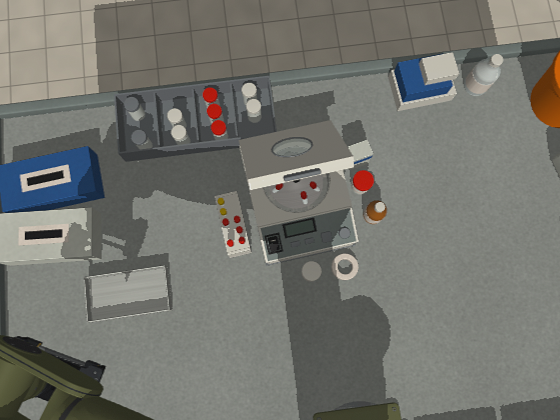

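The side view shows the centrifuge with its panel from (245,232) to (290,290). In the top view the panel's left end is at (264,255) and its right end at (357,240), with the rocker near (272,242) and START near (344,232). Next I'll enlarge both.

Run:
```python
import cv2,numpy as np
a=np.load("side0.npz")["frame"][190:310,225:385,::-1]; b=np.load("top0.npz")["frame"][120:270,235:385,::-1]
cv2.imwrite("pics/c0.png",np.hstack([cv2.resize(a,None,fx=2.5,fy=5 if 0 else 2.5,interpolation=cv2.INTER_CUBIC).copy(),cv2.resize(b[:120],None,fx=2.5,fy=2.5)*0]) if 0 else cv2.resize(a,None,fx=5,fy=5,interpolation=cv2.INTER_CUBIC))
b=np.load("top0.npz")["frame"][205:270,250:370,::-1]
cv2.imwrite("pics/c1.png",cv2.resize(cv2.convertScaleAbs(b,alpha=1.8),None,fx=6,fy=6,interpolation=cv2.INTER_CUBIC))
```

```text
(no output)
```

View pics/c0.png

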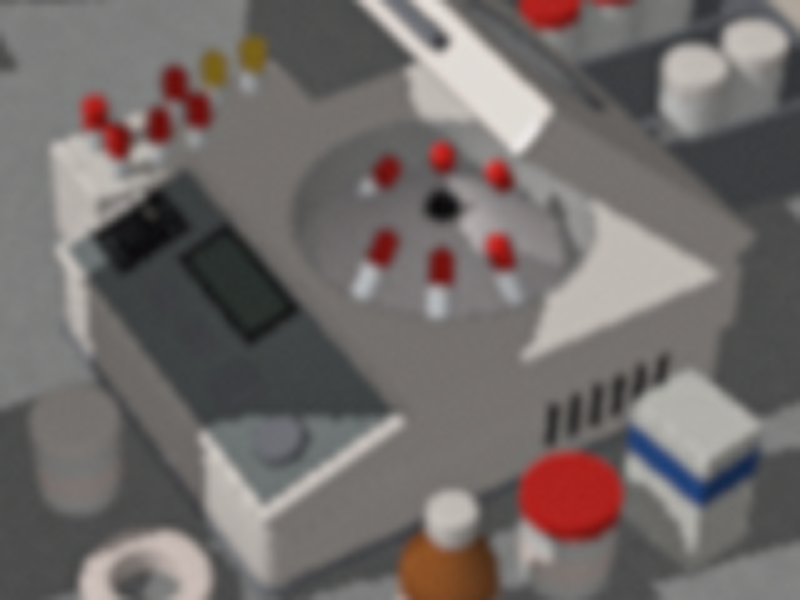

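View pics/c1.png

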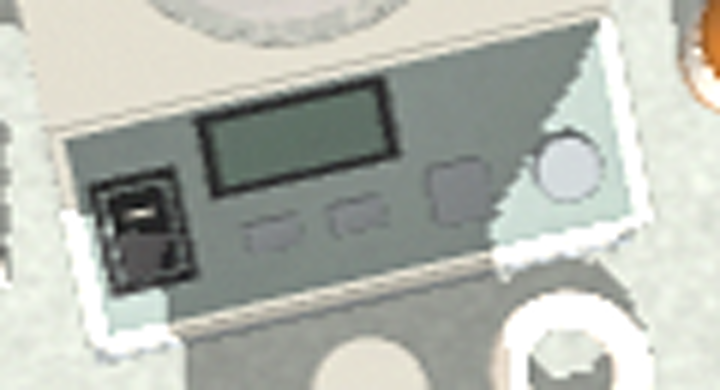

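The crops show the following:
- **Side crop:** rocker centre at (142,232) and START at (280,440). The lid's outer-front-right corner is at (551,108).
- **Top crop:** rocker frame centre at (144,232) and START at (569,167). STOP is at (458,190) and the mode keys are at (358,213) and (273,232). The panel corners are also clear.

```bash
cat > h.py <<'E'
import numpy as np
def ray(n,u,v):
    c=np.load(n+"0.npz"); T=c["world_from_camera"]; d=T[:3,:3]@np.linalg.inv(c["K"])@[u,v,1]; return T[:3,3],d/np.linalg.norm(d)
def tri(ps,pt):
    A=np.zeros((3,3));b=np.zeros(3);R=[ray("side",*ps),ray("top",*pt)]
    for o,d in R: P=np.eye(3)-np.outer(d,d);A+=P;b+=P@o
    x=np.linalg.solve(A,b); return x,[np.linalg.norm((np.eye(3)-np.outer(d,d))@(x-o))*1e3 for o,d in R]
S=lambda x,y:(225+x/5-.4,190+y/5-.4)
T=lambda x,y:(250+x/6-.4,205+y/6-.4)
E
python3 - <<'E'
from h import *
P={}
for n,s,t in [("rocker",(142,232),(144,232)),("start",(280,438),(569,165)),("backR",(402,418),(607,18)),("frontR",(266,512),(645,225)),("frontL",(62,247),(103,350)),("backL",(184,172),(64,137)),("pot",(75,410),None),("lidR",(551,108),None)]:
    if n=="pot": r=tri(S(*s),(312,270))
    elif n=="lidR": r=tri(S(*s),(354,157))
    else: r=tri(S(*s),T(*t))
    P[n]=r[0]; print(n,r[0].round(4),np.round(r[1],1))
d=P["start"]-P["rocker"]; print("yaw",np.degrees(np.arctan2(d[0],-d[1])),np.linalg.norm(d[:2]))
d=P["backR"]-P["frontR"]; print("yaw",np.degrees(np.arctan2(d[1],d[0])),np.linalg.norm(d),d)
E
```

```text
rocker [0.5081 0.1434 0.0874] [0.8 0.8]
start [ 0.5127 -0.0271  0.0878] [1.4 1.4]
backR [ 0.5683 -0.0496  0.0986] [0.8 0.8]
frontR [ 0.4893 -0.0563  0.073 ] [0.8 0.8]
frontL [0.4671 0.1649 0.0738] [1.1 1.1]
backL [0.5466 0.1706 0.0956] [2.6 2.6]
pot [0.4356 0.0599 0.0597] [1.4 1.4]
lidR [ 0.643  -0.045   0.2682] [0.2 0.2]
yaw 1.572046599659373 0.1706216331437472
yaw 4.843942522185181 0.08340831764318653 [0.07908242 0.00670182 0.02565159]
```

```bash
cat > g.py <<'E'
import numpy as np
from scipy.spatial.transform import Rotation as Ro
from rig import telemetry
Y=np.radians(5.3); M=np.array([[np.cos(Y),-np.sin(Y),0],[np.sin(Y),np.cos(Y),0],[0,0,1]])  # machine axes (about world origin)
def tool(lean):  # lean>0: hand leans over the machine (deg)
    a=np.radians(lean); z=np.array([-np.sin(a),0,-np.cos(a)]); y=np.array([0,1,0]); return M@np.c_[np.cross(y,z),y,z]
def go(pm,lean):
    s=telemetry.read_state(); R=np.array(s["ee_rot"]); Rt=tool(lean)
    print("slide",(R.T@(M@pm-s["position"])).round(4),"rot",Ro.from_matrix(R.T@Rt).as_rotvec(degrees=True).round(2))
def now():
    s=telemetry.read_state(); print("t",s["t"],"machine pos",(M.T@s["position"]).round(4),"F",(M.T@s["ft_force"]).round(2),"w",s["width"])
def edge(pe,lean,sg=-1): # TCP so that far-bottom edge is at pe
    return np.array(pe)+M.T@tool(lean)[:,0]*.010*(-sg)*1.0
E
python3 - <<'E'
from g import *
p=edge([.5307,.0958,.150],6); print(p); go(p,6); now()
E
```

```text
[0.52075478 0.0958     0.15104528]
slide [-0.3913 -0.2926  0.0338] rot [  1.57   5.81 -31.91]
t 0.1 machine pos [0.3434 0.5511 0.1843] F [ 0.57 -0.2  -0.26] w 0.094603220034326
```

Request:
step_arm([
  {"jaw":0,"slide":[-0.04,-0.03,0],"delta_rot":[0.2,0.6,-3.2]},
  {"jaw":0,"slide":[-0.08,-0.06,0],"delta_rot":[0.3,1.2,-6.4]},
  {"jaw":0,"slide":[-0.12,-0.09,0],"delta_rot":[0.5,1.8,-9.6]},
  {"jaw":0,"slide":[-0.16,-0.12,0],"delta_rot":[0.6,2.4,-12.8]},
  {"jaw":0,"slide":[-0.2,-0.15,0],"delta_rot":[0.8,3,-16]},
  {"jaw":0,"slide":[-0.24,-0.18,0],"delta_rot":[1,3.6,-19.2]},
  {"jaw":0,"slide":[-0.28,-0.21,0],"delta_rot":[1.1,4.2,-22.4]},
  {"jaw":0,"slide":[-0.32,-0.24,0],"delta_rot":[1.3,4.8,-25.6]},
  {"jaw":0,"slide":[-0.36,-0.27,0.01],"delta_rot":[1.5,5.4,-28.8]},
  {"jaw":0,"slide":[-0.391,-0.293,0.034],"delta_rot":[1.57,5.81,-31.9]},
  {"jaw":0,"slide":[-0.391,-0.293,0.034],"delta_rot":[1.57,5.81,-31.9]},
  {"jaw":0,"slide":[-0.391,-0.293,0.034],"delta_rot":[1.57,5.81,-31.9]},
], newtons=20)

```text
t: 1.6
position: [0.5093, 0.1441, 0.1513]
ee_rot: [[-0.99, -0.092, -0.104], [-0.091, 0.996, -0.008], [0.104, 0.002, -0.995]]
ft_force: [1.0, 1.1, 0.1]
width: 0.0003
finger_force: 0.0
```

Run:
```python
from g import *
from rig import cams
import cv2
now(); go(edge([.5307,.0958,.100],6),6)
a=cams.camera("side")["frame"][150:330,200:360,::-1]; b=cams.camera("top")["frame"][140:300,230:390,::-1]
f=lambda i:cv2.resize(i,(400,400*i.shape[0]//i.shape[1]),interpolation=cv2.INTER_CUBIC)
cv2.imwrite("pics/d0.png",np.hstack([f(a)[:400],f(b)]))
```

```text
t 1.6 machine pos [0.5204 0.0965 0.1513] F [1.11 1.04 0.07] w 0.0003222815346238072
slide [-0.0056 -0.0008  0.05  ] rot [ 0.11  0.02 -0.03]
```

View pics/d0.png

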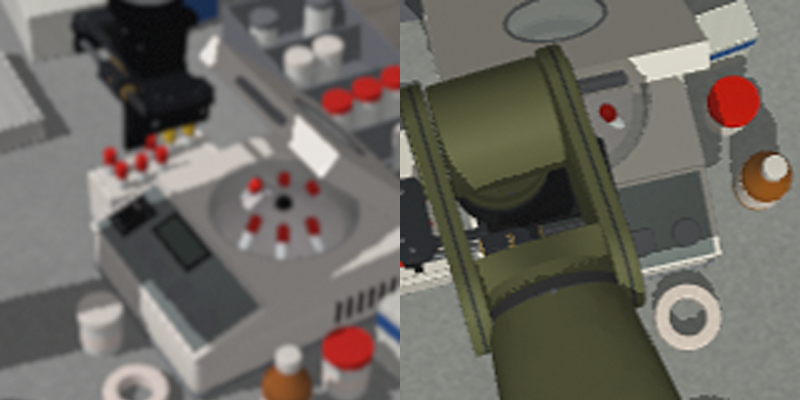

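The side view shows the shut fingers hovering above the rocker, with the lid's left front corner close behind the gripper at (210,50). The top view shows the wrist housing near the lid, its far edge at about (550,50). I'll check that clearance before going down.

Run:
```python
from h import *; from g import M
for n,u,v in [("far R",290,160),("far L",242,176)]:
    o,d=ray("top",u,v)
    for z in(.3,.35,.4,.45): print(n,z,(M.T@(o+d*(z-o[2])/d[2])).round(3))
# lid front-left corner in side crop (210,50)
o,d=ray("side",200+210/2.5,150+50/2.5); 
for z in (.23,.25,.27): print("lidL",z,(M.T@(o+d*(z-o[2])/d[2])).round(3))
```

```text
far R 0.3 [0.65  0.032 0.3  ]
far R 0.35 [0.635 0.036 0.35 ]
far R 0.4 [0.621 0.041 0.4  ]
far R 0.45 [0.606 0.045 0.45 ]
far L 0.3 [0.638 0.134 0.3  ]
far L 0.35 [0.624 0.134 0.35 ]
far L 0.4 [0.61  0.134 0.4  ]
far L 0.45 [0.596 0.133 0.45 ]
lidL 0.23 [0.645 0.146 0.23 ]
lidL 0.25 [0.631 0.121 0.25 ]
lidL 0.27 [0.616 0.097 0.27 ]
```

Request:
step_arm([
  {"jaw":0,"slide":[-0.001,-0.001,0.01]},
  {"jaw":0,"slide":[-0.003,-0.001,0.025]},
  {"jaw":0,"slide":[-0.004,-0.001,0.038]},
  {"jaw":0,"slide":[-0.005,-0.001,0.045]},
  {"jaw":0,"slide":[-0.005,-0.001,0.045]},
])

```text
invalid input
```

Run:
```python
from g import *
from rig import cams
import cv2
now(); go(edge([.5307,.0958,.100],6),6)
a=cams.camera("side")["frame"][150:270,200:360,::-1]
cv2.imwrite("pics/d1.png",cv2.resize(cv2.convertScaleAbs(a,alpha=1.5),None,fx=5,fy=5,interpolation=cv2.INTER_CUBIC))
```

```text
t 1.7 machine pos [0.5208 0.0971 0.1522] F [ 0.18  0.55 -0.87] w 0.00048116758789787183
slide [-0.0052 -0.0014  0.0509] rot [0.1  0.12 0.07]
```

View pics/d1.png

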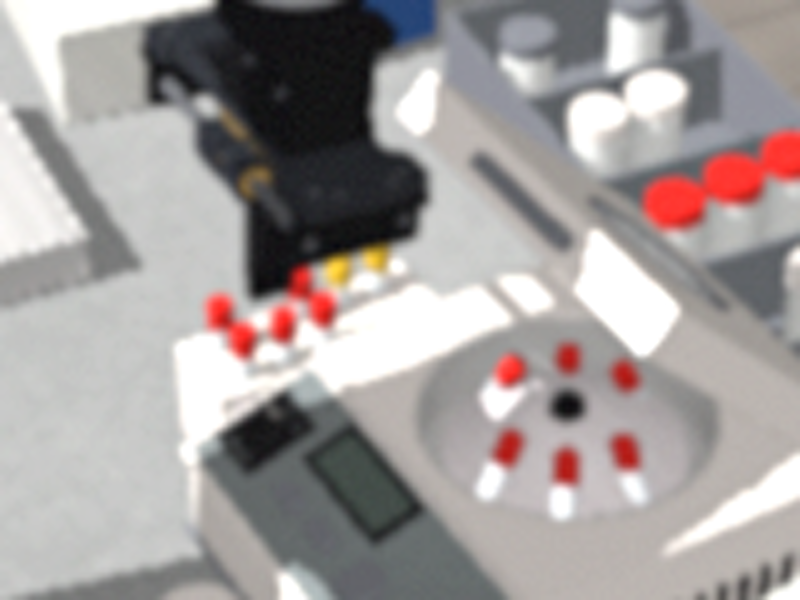

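The call was refused because it needs `delta_rot`, so the arm hasn't moved. The picture still shows the fingertip (about 265,290 in the crop) high above the rocker (265,430), clear of the lid.

Request:
step_arm([
  {"jaw":0,"slide":[-0.001,-0.001,0.01],"delta_rot":[0,0,0]},
  {"jaw":0,"slide":[-0.003,-0.001,0.025],"delta_rot":[0,0,0]},
  {"jaw":0,"slide":[-0.004,-0.001,0.038],"delta_rot":[0,0,0]},
  {"jaw":0,"slide":[-0.005,-0.001,0.045],"delta_rot":[0,0,0]},
  {"jaw":0,"slide":[-0.005,-0.001,0.045],"delta_rot":[0,0,0]},
  {"jaw":0,"slide":[-0.005,-0.001,0.045],"delta_rot":[0,0,0]},
])

```text
t: 2.5
position: [0.5103, 0.1429, 0.1065]
ee_rot: [[-0.99, -0.092, -0.103], [-0.092, 0.996, -0.008], [0.103, 0.002, -0.995]]
ft_force: [-0.1, -0.2, -0.1]
width: 0.0006
finger_force: 0.0
```

Run:
```python
from g import *
now(); go(edge([.5307,.0958,.100],6),6)
```

```text
t 2.5 machine pos [0.5213 0.0952 0.1065] F [-0.14 -0.22 -0.12] w 0.0006161362776243339
slide [0.     0.0006 0.0055] rot [ 0.09  0.1  -0.  ]
```

Free of contact. I'll descend slowly from here.

Request:
step_arm([
  {"jaw":0,"slide":[0,0,0.001],"delta_rot":[0,0,0]},
  {"jaw":0,"slide":[0,0,0.003],"delta_rot":[0,0,0]},
  {"jaw":0,"slide":[0,0,0.005],"delta_rot":[0,0,0]},
  {"jaw":0,"slide":[0,0,0.006],"delta_rot":[0,0,0]},
  {"jaw":0,"slide":[0,0,0.006],"delta_rot":[0,0,0]},
])

```text
t: 3.12
position: [0.5092, 0.1429, 0.1001]
ee_rot: [[-0.99, -0.092, -0.103], [-0.092, 0.996, -0.008], [0.104, 0.001, -0.995]]
ft_force: [0.3, -0.8, 0.2]
width: 0.0006
finger_force: 0.0
```

Request:
step_arm([
  {"jaw":0,"slide":[0,0,0.001],"delta_rot":[0,0,0]},
  {"jaw":0,"slide":[0,0,0.002],"delta_rot":[0,0,0]},
  {"jaw":0,"slide":[0,0,0.002],"delta_rot":[0,0,0]},
])

```text
t: 3.5
position: [0.509, 0.1428, 0.0981]
ee_rot: [[-0.99, -0.092, -0.103], [-0.092, 0.996, -0.008], [0.104, 0.002, -0.995]]
ft_force: [0.3, -0.2, 0.1]
width: 0.0006
finger_force: 0.0
```

Request:
step_arm([
  {"jaw":0,"slide":[0,0,0.001],"delta_rot":[0,0,0]},
  {"jaw":0,"slide":[0,0,0.0015],"delta_rot":[0,0,0]},
  {"jaw":0,"slide":[0,0,0.0015],"delta_rot":[0,0,0]},
])

```text
t: 3.88
position: [0.5089, 0.1429, 0.0967]
ee_rot: [[-0.99, -0.092, -0.103], [-0.092, 0.996, -0.008], [0.104, 0.002, -0.995]]
ft_force: [-0.3, 0.0, 0.3]
width: 0.0004
finger_force: 0.0
```

Request:
step_arm([
  {"jaw":0,"slide":[0,0,0.001],"delta_rot":[0,0,0]},
  {"jaw":0,"slide":[0,0,0.0015],"delta_rot":[0,0,0]},
  {"jaw":0,"slide":[0,0,0.0015],"delta_rot":[0,0,0]},
])

```text
t: 4.25
position: [0.5088, 0.1429, 0.0952]
ee_rot: [[-0.99, -0.092, -0.103], [-0.092, 0.996, -0.008], [0.104, 0.002, -0.995]]
ft_force: [-0.1, -0.1, 0.2]
width: 0.0004
finger_force: 0.0
```

Request:
step_arm([
  {"jaw":0,"slide":[0,0,0.001],"delta_rot":[0,0,0]},
  {"jaw":0,"slide":[0,0,0.001],"delta_rot":[0,0,0]},
])

```text
t: 4.5
position: [0.5087, 0.1429, 0.0942]
ee_rot: [[-0.99, -0.092, -0.103], [-0.092, 0.996, -0.008], [0.104, 0.002, -0.995]]
ft_force: [0.2, 0.9, 0.4]
width: 0.0001
finger_force: 0.0
```

Request:
step_arm([
  {"jaw":0,"slide":[0,0,0.001],"delta_rot":[0,0,0]},
  {"jaw":0,"slide":[0,0,0.001],"delta_rot":[0,0,0]},
])

```text
t: 4.75
position: [0.5085, 0.1428, 0.0931]
ee_rot: [[-0.99, -0.092, -0.103], [-0.092, 0.996, -0.008], [0.104, 0.001, -0.995]]
ft_force: [0.2, 1.2, 0.3]
width: 0.0003
finger_force: 0.0
```

Request:
step_arm([
  {"jaw":0,"slide":[0,0,0.001],"delta_rot":[0,0,0]},
  {"jaw":0,"slide":[0,0,0.001],"delta_rot":[0,0,0]},
])

```text
t: 5.0
position: [0.5084, 0.1428, 0.0921]
ee_rot: [[-0.99, -0.092, -0.103], [-0.092, 0.996, -0.008], [0.104, 0.002, -0.995]]
ft_force: [0.5, 0.2, 1.0]
width: 0.0003
finger_force: 0.0
```

Request:
step_arm([
  {"jaw":0,"slide":[0,0,0.001],"delta_rot":[0,0,0]},
  {"jaw":0,"slide":[0,0,0.001],"delta_rot":[0,0,0]},
])

```text
t: 5.25
position: [0.5083, 0.1428, 0.0912]
ee_rot: [[-0.99, -0.092, -0.103], [-0.092, 0.996, -0.008], [0.104, 0.001, -0.995]]
ft_force: [0.1, -1.6, -0.3]
width: 0.0005
finger_force: 0.0
```

Request:
step_arm([
  {"jaw":0,"slide":[0,0,0.001],"delta_rot":[0,0,0]},
  {"jaw":0,"slide":[0,0,0.001],"delta_rot":[0,0,0]},
])

```text
t: 5.5
position: [0.5082, 0.1428, 0.0901]
ee_rot: [[-0.99, -0.092, -0.103], [-0.092, 0.996, -0.008], [0.104, 0.002, -0.995]]
ft_force: [-0.1, 0.6, 0.0]
width: 0.0002
finger_force: 0.0
```

Request:
step_arm([
  {"jaw":0,"slide":[0,0,0.001],"delta_rot":[0,0,0]},
  {"jaw":0,"slide":[0,0,0.001],"delta_rot":[0,0,0]},
])

```text
t: 5.75
position: [0.5081, 0.1428, 0.0892]
ee_rot: [[-0.99, -0.092, -0.103], [-0.092, 0.996, -0.008], [0.104, 0.001, -0.995]]
ft_force: [0.6, -0.3, -0.0]
width: 0.0003
finger_force: 0.0
```

Request:
step_arm([
  {"jaw":0,"slide":[0,0,0.001],"delta_rot":[0,0,0]},
  {"jaw":0,"slide":[0,0,0.001],"delta_rot":[0,0,0]},
])

```text
t: 6.0
position: [0.508, 0.1428, 0.0882]
ee_rot: [[-0.99, -0.092, -0.103], [-0.092, 0.996, -0.008], [0.104, 0.001, -0.995]]
ft_force: [-0.2, 0.0, -0.9]
width: 0.0002
finger_force: 0.0
```

Run:
```python
from g import *
from rig import cams
import cv2
now()
a=cams.camera("side")["frame"][190:270,220:326,::-1]
cv2.imwrite("pics/d2.png",cv2.resize(cv2.convertScaleAbs(a,alpha=2),None,fx=7,fy=7,interpolation=cv2.INTER_CUBIC))
```

```text
t 6.0 machine pos [0.519  0.0952 0.0882] F [-0.15  0.03 -0.91] w 0.0002013728277102898
```

View pics/d2.png

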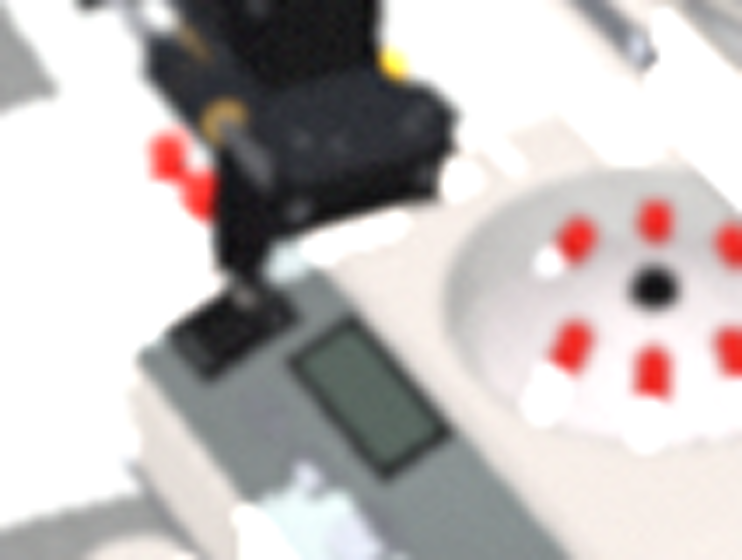

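The fingertip's lower edge is at about (238,280) in the crop and the rocker frame spans (165,340) to (298,320). I'll project the tip to compare.

Run:
```python
from g import *
c=np.load("side0.npz");W=np.linalg.inv(c["world_from_camera"])
def px(p): q=W[:3,:3]@p+W[:3,3]; q=c["K"]@q; u=q[:2]/q[2]; return ((u-[220,190]+.5)*7).round(0)
s=telemetry.read_state();R=s["ee_rot"]
for a in(-.01,.01):
  for b in(-.012,.012): print("tip corner",a,b,px(s["position"]+R@[a,b,0]))
k=np.radians(18)
for d in(-17,0,12,17):
  for l in (-12,12): print("rocker",d,l,px(M@[.5192+d*.001*np.cos(k),.0958+l*.001,.0865+d*.001*np.sin(k)]))
```

```text
tip corner -0.01 -0.012 [274. 336.]
tip corner -0.01 0.012 [245. 300.]
tip corner 0.01 -0.012 [228. 349.]
tip corner 0.01 0.012 [200. 313.]
rocker -17 -12 [215. 369.]
rocker -17 12 [186. 333.]
rocker 0 -12 [251. 345.]
rocker 0 12 [223. 309.]
rocker 12 -12 [277. 328.]
rocker 12 12 [248. 292.]
rocker 17 -12 [288. 321.]
rocker 17 12 [259. 285.]
```

Run:
```python
from rig import cams
import cv2,numpy as np
c=np.load("side0.npz")["frame"]; n=cams.camera("side")["frame"]
f=lambda i:cv2.resize(cv2.convertScaleAbs(i[208:258,236:276,::-1],alpha=4),None,fx=9.5,fy=9.5,interpolation=cv2.INTER_NEAREST)
cv2.imwrite("pics/d3.png",np.hstack([f(c),f(n)]))
```

```text
(no output)
```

View pics/d3.png

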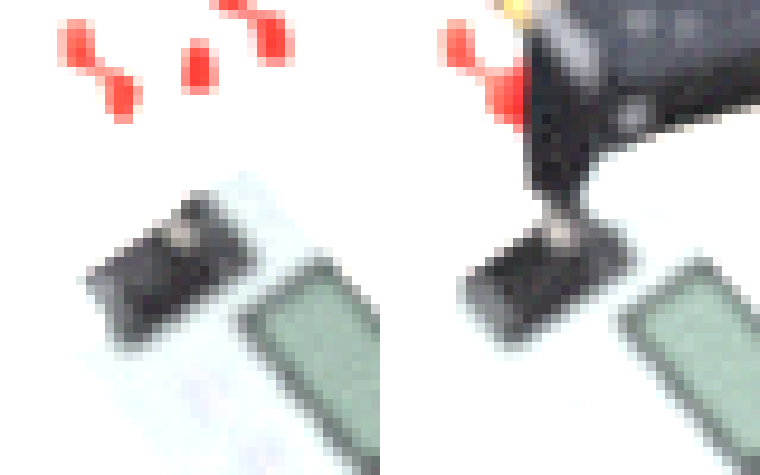

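Run:
```python
from g import *
c=np.load("side0.npz");W=np.linalg.inv(c["world_from_camera"])
def px(p): q=W[:3,:3]@p+W[:3,3]; q=c["K"]@q; return (q[:2]/q[2]).round(1)
for n,p in [("start",[.291,.5805,.1843]),("hover",[.5093,.1441,.1522]),("now",[.508,.1428,.0882])]:
  p=np.array(p); print(n,px(p),"20mm up",px(p+[0,0,.02]),"40 up",px(p+[0,0,.04]))
f=c["frame"][80:170,90:160].sum(2)<110; ys,xs=np.nonzero(f); i=ys.argsort()[-12:]; print("start lowest dark",np.c_[xs[i]+90,ys[i]+80].tolist())
from rig import cams
n=cams.camera("side")["frame"].astype(int)[222:242,246:264]; o=c["frame"].astype(int)[222:242,246:264]
print(n.sum(2)//3); print((n-o).sum(2)//3)
```

```text
start [131.1 145. ] 20mm up [129.9 139.4] 40 up [128.6 133.6]
hover [252.7 217.4] 20mm up [252.3 211.6] 40 up [252.  205.6]
now [253.3 235.9] 20mm up [253.  230.3] 40 up [252.7 224.7]
start lowest dark [[122, 143], [123, 143], [124, 143], [125, 143], [126, 143], [127, 143], [122, 144], [123, 144], [124, 144], [125, 144], [126, 144], [127, 144]]
[[185 168 144 107  62  26  13  13  11  14  11  15  16  15  13  18  23  30]
 [195 185 161 121  69  27  12  12  13  12  13  13  18  22  27  33  50  73]
 [195 186 163 122  73  31  11  12  14  12  15  13  26  45  58  70  88 115]
 [197 188 167 130  82  38  12  12  12  11  12  16  41  74  93 100 113 134]
 [197 194 179 145  93  41  12  11  10  12  13  24  58  93 111 116 120 128]
 [197 196 184 148  96  47  18  12  13  14  18  39  73 103 118 120 119 116]
 [185 181 168 139 103  70  44  26  15  15  22  49  83 107 115 116 112 101]
 [158 153 146 137 123 100  70  42  25  19  25  46  75  98 102  99  94  83]
 [133 140 147 151 140 109  71  46  35  26  24  34  54  72  78  76  74  69]
 [136 147 152 147 123  85  50  44  48  40  31  30  35  46  52  60  66  65]
 [1
[... 1948 characters left out ...]
1    0    3
     1    1    3    5]
 [   3    0   -6   -8  -11  -10   -7   -2    2    3    1    1    3    2
     2    2    3    2]
 [  -4  -11  -11   -8   -7   -8   -5   -1   -1    3    1    3   -1    3
     2    1    3    3]
 [  -9  -12  -13  -10  -12   -5   -3    1    3    0    1    1    5    2
     3    2    4    4]
 [  -9   -8   -6   -4   -4   -6    1    1    2    1    0    1    4    4
     3    2    4    3]
 [ -10   -3   -1    0   -2    3    5    2    1    4    3    1    4    5
     4    3    5    3]
 [ -18   -4    2    0    4    1    2    2    3    1    3    4    3    4
     3    3    1    2]
 [ -20   -4    3    2    1   -1    3    0    3    2    4    4    5    5
     3    4    5    2]]
```

The fingertip appears about 6 px (roughly 20 mm) above where the TCP projects, and the force is still zero. That means the real tip is higher than reported, or off to the side. I'll go down in small steps and watch which pixels it covers.

Request:
step_arm([
  {"jaw":0,"slide":[0,0,0.0015],"delta_rot":[0,0,0]},
  {"jaw":0,"slide":[0,0,0.003],"delta_rot":[0,0,0]},
  {"jaw":0,"slide":[0,0,0.003],"delta_rot":[0,0,0]},
])

```text
t: 6.52
position: [0.5076, 0.1427, 0.0851]
ee_rot: [[-0.99, -0.092, -0.104], [-0.092, 0.996, -0.008], [0.104, 0.001, -0.995]]
ft_force: [1.1, 0.4, 0.8]
width: 0.0009
finger_force: 0.0
```

Request:
step_arm([
  {"jaw":0,"slide":[0,0,0.0015],"delta_rot":[0,0,0]},
  {"jaw":0,"slide":[0,0,0.003],"delta_rot":[0,0,0]},
  {"jaw":0,"slide":[0,0,0.003],"delta_rot":[0,0,0]},
])

```text
t: 6.9
position: [0.5073, 0.1427, 0.0821]
ee_rot: [[-0.99, -0.092, -0.104], [-0.092, 0.996, -0.008], [0.104, 0.001, -0.995]]
ft_force: [-0.0, -0.3, -0.3]
width: 0.0008
finger_force: 0.0
```

Run:
```python
from g import *
from rig import cams
c=np.load("side0.npz"); now()
n=cams.camera("side")["frame"].astype(int)[222:242,246:264]; o=c["frame"].astype(int)[222:242,246:264]
print((n-o).sum(2)//3)
# start-pose finger in top view: dark pixels lowest, side diff
W=np.linalg.inv(c["world_from_camera"]); t=np.load("top0.npz"); Wt=np.linalg.inv(t["world_from_camera"])
def px(c,W,p): q=W[:3,:3]@p+W[:3,3]; q=c["K"]@q; return (q[:2]/q[2]).round(1)
p=np.array([.291,.5805,.1843]); y=np.array([.448,.894,0])
for s in(-.0535,.0535): print(px(c,W,p+s*y),px(t,Wt,p+s*y),"up20",px(c,W,p+s*y+[0,0,.02]))
```

```text
t 6.9 machine pos [0.5183 0.0953 0.0821] F [-0.04 -0.32 -0.29] w 0.0007848791101114576
[[  10   11    4  -20  -69 -120 -134 -128 -121 -127 -121 -114 -106  -97
   -86  -74  -68  -78]
 [  11   12    6  -18  -63 -100 -109 -106 -103 -108 -114 -113 -101  -94
   -82  -70  -69  -81]
 [  12   11    5  -19  -62 -102 -116 -114 -110 -115 -124 -116 -100  -87
   -73  -63  -59  -63]
 [  11   11    3  -27  -76 -123 -141 -142 -136 -128 -123 -107  -87  -63
   -46  -32  -22  -16]
 [  11   12    2  -31  -80 -130 -150 -144 -131 -117 -101  -85  -54  -24
    -5    9   20   27]
 [  12   12    2  -29  -72 -119 -138 -127 -104  -87  -69  -50  -19   14
    31   38   43   44]
 [  11   11    4  -22  -62 -107 -131 -114  -76  -49  -30  -21    2   31
    46   48   42   34]
 [  10    9    4  -13  -45  -87 -111  -92  -49  -16   -6   -4   13   33
    40   32   22   13]
 [   8    8    7    0  -22  -52  -71  -45  -12    2    3    3   12   21
    22   14    7    5]
 [   8   10    8    5   -7  -22  -25   -6    3    4    3    3    3   11
     8    5    3    4]
 [   9    9    8    5   -1   -7   -5    3    5    4    2    4  
[... 281 characters left out ...]
 0    3    1
     2    1    4    3]
 [  -3  -10  -13  -10  -11   -7   -4   -3    1    2    1    4    1    2
     1    2    2    3]
 [ -11  -11  -10   -9  -10   -9   -4   -1    1    1    0    2    4    2
     2    3    3    3]
 [  -8   -8   -8   -3   -6   -3    0    1    1    2    0    0    3    4
     4    3    4    2]
 [ -11   -2    0    2   -1    1    5    2    1    3    3    1    3    4
     5    4    4    4]
 [ -18   -3    2    1    4    3    0    2    0    2    4    5    3    3
     4    3    3    2]
 [ -21   -6    2    1    0    2    2   -1    3    2    4    4    4    6
     3    4    3    2]]
[126.6 154.8] [102.9 373.9] up20 [125.3 149.1]
[135.4 135.7] [ 56.1 356.2] up20 [134.2 130.1]
```

Run:
```python
from rig import cams
import cv2,numpy as np
c=np.load("side0.npz")["frame"]; t=np.load("top0.npz")["frame"]; n=cams.camera("side")["frame"]
f=lambda i,y,x:cv2.resize(cv2.convertScaleAbs(i[y:y+75,x:x+100,::-1],alpha=2.2),(400,300),interpolation=cv2.INTER_CUBIC)
cv2.imwrite("pics/e.png",np.vstack([np.hstack([f(c,85,80),f(t,320,25)]),np.hstack([f(n,175,205),f(c,175,205)])]))
```

```text
(no output)
```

View pics/e.png

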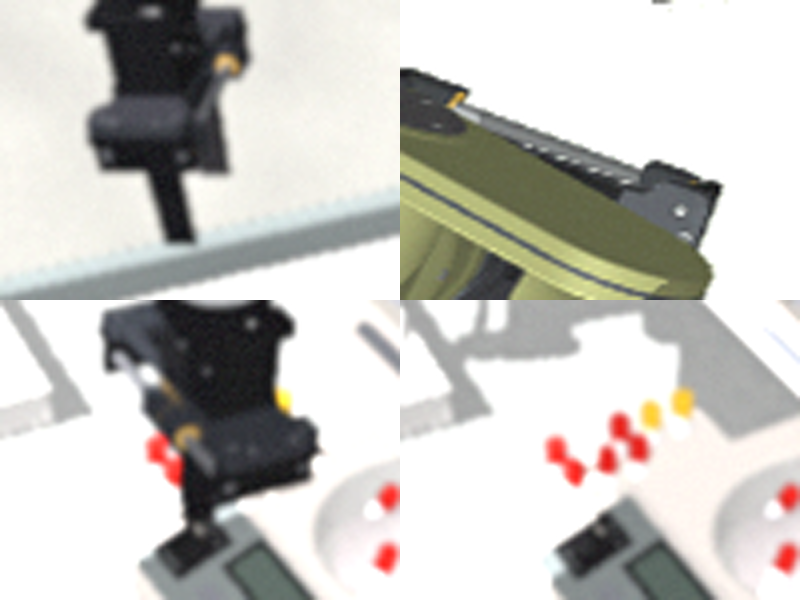

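Run:
```python
from g import *
t=np.load("top0.npz");Wt=np.linalg.inv(t["world_from_camera"]);c=np.load("side0.npz");Ws=np.linalg.inv(c["world_from_camera"])
def px(c,W,p): q=W[:3,:3]@p+W[:3,3]; q=c["K"]@q; return q[:2]/q[2]
R=np.array([[-.894,.448],[.448,.894]]); p=np.array([.291,.5805])
for off in([0,0],[.011,.024]):
  for z in(.24,.27,.30):
    for x in(-.02,.02): 
      w=np.r_[p+off+R@[x,-.0595],z]; u=px(t,Wt,w); v=px(c,Ws,w); print(off,z,x,"top crop",(u[0]-25)*4+400,(u[1]-320)*4,"side crop",(v[0]-80)*4,(v[1]-85)*4)
```

```text
[0, 0] 0.24 -0.02 top crop 703.1696816504384 191.02497738005172 side crop 196.69796849272234 219.22862586214694
[0, 0] 0.24 0.02 top crop 671.2364181310822 270.31285017601977 side crop 141.73029379624433 218.49351764895493
[0, 0] 0.27 -0.02 top crop 683.3964184984361 196.26241246047402 side crop 188.64077764925565 183.06453010648158
[0, 0] 0.27 0.02 top crop 650.4084781477254 277.83983718179684 side crop 132.97144186444535 182.34639199111882
[0, 0] 0.3 -0.02 top crop 662.4768657182597 201.80347054256072 side crop 180.3733001293295 145.9565784025881
[0, 0] 0.3 0.02 top crop 628.363781353369 285.80654663314 side crop 123.98415968783127 145.2565518282679
[0.011, 0.024] 0.24 -0.02 top crop 653.8302382546664 174.53906590808242 side crop 204.61397617130592 199.9515510675027
[0.011, 0.024] 0.24 0.02 top crop 621.589419008551 253.57795229735802 side crop 150.36131902141602 199.2398087697601
[0.011, 0.024] 0.27 -0.02 top crop 632.7022269444338 179.3041849667777 side crop 196.76445363619496 164.0229352154717
[0.011, 0.024] 0.27 0.02 top crop 599.3896300540862 260.6182031307128 side crop 141.8283831993856 163.32806465010907
[0.011, 0.024] 0.3 -0.02 top crop 610.3514798373433 184.34507449737453 side crop 188.71282144244458 127.1692286648962
[0.011, 0.024] 0.3 0.02 top crop 575.8951726114185 268.0690340340707 side crop 133.0759016706847 126.4923396867058
```

The start view (fingertips at (125,145) and (134,128)) and the current one both show the visible tips about 30 mm above the reported TCP. The top view agrees laterally, so the error is only in height. Contact should come at a reported z of about 0.06, so I'll keep going down carefully on force.

Request:
step_arm([
  {"jaw":0,"slide":[0,0,0.0015],"delta_rot":[0,0,0]},
  {"jaw":0,"slide":[0,0,0.003],"delta_rot":[0,0,0]},
  {"jaw":0,"slide":[-0.001,0,0.0045],"delta_rot":[0,0,0]},
  {"jaw":0,"slide":[-0.001,0,0.0045],"delta_rot":[0,0,0]},
])

```text
t: 7.5
position: [0.5079, 0.1428, 0.0775]
ee_rot: [[-0.99, -0.092, -0.104], [-0.092, 0.996, -0.008], [0.104, 0.001, -0.995]]
ft_force: [-0.7, 0.3, -0.0]
width: 0.0003
finger_force: 0.0
```

Request:
step_arm([
  {"jaw":0,"slide":[0,0,0.0015],"delta_rot":[0,0,0]},
  {"jaw":0,"slide":[0,0,0.003],"delta_rot":[0,0,0]},
  {"jaw":0,"slide":[0,0,0.003],"delta_rot":[0,0,0]},
])

```text
t: 7.88
position: [0.5077, 0.1428, 0.0747]
ee_rot: [[-0.99, -0.092, -0.103], [-0.092, 0.996, -0.008], [0.104, 0.002, -0.995]]
ft_force: [0.0, 0.4, 0.9]
width: 0.0006
finger_force: 0.0
```

Run:
```python
from g import *
from rig import cams
c=np.load("side0.npz"); now()
n=cams.camera("side")["frame"].astype(int)[224:242,246:262]; o=c["frame"].astype(int)[224:242,246:262]
print((n-o).sum(2)//3)
```

```text
t 7.875 machine pos [0.5187 0.0953 0.0747] F [0.04 0.4  0.95] w 0.0006342228784839971
[[  11   12    5  -14  -52  -95 -116 -116 -113 -115 -122 -119 -109  -92
   -70  -49]
 [  10   11    5  -21  -66 -115 -140 -143 -136 -129 -122 -111  -93  -74
   -55  -38]
 [  11   12    2  -28  -74 -125 -147 -145 -133 -116 -101  -81  -67  -55
   -51  -43]
 [  11   11    2  -27  -70 -116 -138 -128 -104  -85  -70  -56  -46  -44
   -42  -37]
 [  11   11    4  -19  -57 -106 -132 -114  -78  -47  -34  -30  -31  -24
   -19  -16]
 [   9   10    5  -15  -52  -96 -118  -96  -50  -19   -9  -18   -8    1
     3   -1]
 [   8    7    3  -15  -43  -71  -84  -61  -31  -10   -5  -10    1   11
    11    6]
 [   9    8    4  -11  -29  -41  -41  -34  -24  -15   -7   -9   -1    8
     7    5]
 [   9    9    6   -3  -16  -18  -19  -18  -21  -12   -3   -2    0    3
     1    2]
 [   8    8    6   -1   -6   -8   -5  -10  -12   -7   -1    1    0   -1
     3    5]
 [   6    5    1   -2   -9   -8   -6   -1    0   -1    1    2    2    3
     1    3]
 [   2   -1   -6  -12  -12  -11   -7   -4    4    0    1    2    4    0
     1    1]
 [  -3  -11  -12  -14   -9   -9   -3   -2    2    4   -1    4    2    2
     2    1]
 [ -10  -12  -10   -8  -12   -6   -4    0    3    0    1    1    3    1
     1    2]
 [  -9   -9   -7   -4   -4   -5    0    1    0    3    0    0    2    4
     4    2]
 [ -10   -2   -1    1   -1   -1    4    0    1    3    2    2    3    4
     4    3]
 [ -19   -2    3    0    4    3    1    0    1    2    3    3    4    3
     4    2]
 [ -20   -5    2    2    2   -1    2   -1    3    2    3    5    4    6
     4    4]]
```

The tip now covers the rocker's mark, which confirms the error is vertical (the visible tip is at about z 0.10). I'll continue down.

Request:
step_arm([
  {"jaw":0,"slide":[0,0,0.0015],"delta_rot":[0,0,0]},
  {"jaw":0,"slide":[0,0,0.003],"delta_rot":[0,0,0]},
  {"jaw":0,"slide":[0,0,0.003],"delta_rot":[0,0,0]},
])

```text
t: 8.3
position: [0.5087, 0.1429, 0.0727]
ee_rot: [[-0.991, -0.092, -0.1], [-0.092, 0.996, -0.008], [0.1, 0.002, -0.995]]
ft_force: [2.6, -0.4, 3.7]
width: 0.0004
finger_force: 1.9
```

Request:
step_arm([
  {"jaw":0,"slide":[0,0,0.001],"delta_rot":[0,0,0]},
  {"jaw":0,"slide":[0,0,0.002],"delta_rot":[0,0,0]},
  {"jaw":0,"slide":[0,0,0.002],"delta_rot":[0,0,0]},
])

```text
t: 8.68
position: [0.5093, 0.143, 0.0711]
ee_rot: [[-0.991, -0.092, -0.098], [-0.092, 0.996, -0.007], [0.099, 0.002, -0.995]]
ft_force: [4.1, 0.9, 4.2]
width: 0.0007
finger_force: 2.5
```

Request:
step_arm([
  {"jaw":0,"slide":[0,0,0.001],"delta_rot":[0,0,0]},
  {"jaw":0,"slide":[0,0,0.002],"delta_rot":[0,0,0]},
  {"jaw":0,"slide":[0,0,0.002],"delta_rot":[0,0,0]},
])

```text
t: 9.05
position: [0.508, 0.1429, 0.069]
ee_rot: [[-0.991, -0.092, -0.101], [-0.092, 0.996, -0.008], [0.101, 0.002, -0.995]]
ft_force: [3.8, 0.2, 8.9]
width: 0.0005
finger_force: 4.2
```

Request:
step_arm([
  {"jaw":0,"slide":[0,0,0.001],"delta_rot":[0,0,0]},
  {"jaw":0,"slide":[0,0,0.001],"delta_rot":[0,0,0]},
])

```text
t: 9.3
position: [0.5081, 0.1429, 0.0689]
ee_rot: [[-0.991, -0.092, -0.101], [-0.092, 0.996, -0.008], [0.101, 0.002, -0.995]]
ft_force: [1.6, -0.0, 12.2]
width: 0.0
finger_force: 6.0
```

Run:
```python
from g import *
now()
```

```text
t 9.3 machine pos [0.5191 0.0954 0.0689] F [ 1.57 -0.19 12.23] w 2.3026151769095873e-05
```

Full contact: 12 N and no further travel. I'll retreat up and back, then check the rocker's look numerically.

Request:
step_arm([
  {"jaw":0,"slide":[0.002,0,-0.01],"delta_rot":[0,0,0]},
  {"jaw":0,"slide":[0.006,0,-0.03],"delta_rot":[0,0,0]},
  {"jaw":0,"slide":[0.015,0,-0.06],"delta_rot":[0,0,0]},
  {"jaw":0,"slide":[0.025,0,-0.1],"delta_rot":[0,-1.5,0]},
  {"jaw":0,"slide":[0.035,0,-0.14],"delta_rot":[0,-3,0]},
  {"jaw":0,"slide":[0.04,0,-0.18],"delta_rot":[0,-4.5,0]},
  {"jaw":0,"slide":[0.045,0,-0.22],"delta_rot":[0,-6,0]},
  {"jaw":0,"slide":[0.045,0,-0.24],"delta_rot":[0,-6,0]},
  {"jaw":0,"slide":[0.045,0,-0.24],"delta_rot":[0,-6,0]},
])

```text
t: 10.42
position: [0.4874, 0.1406, 0.3113]
ee_rot: [[-0.996, -0.092, 0.002], [-0.092, 0.996, 0.002], [-0.002, 0.002, -1.0]]
ft_force: [-0.2, -0.2, -0.0]
width: 0.0003
finger_force: 0.0
```

Run:
```python
from g import *
from rig import cams
c=np.load("side0.npz"); now()
n=cams.camera("side")["frame"].astype(int)[226:246,244:266].sum(2)//3; o=c["frame"].astype(int)[226:246,244:266].sum(2)//3
print(o[4:14]);print(n[4:14])
L=.020; 
go([.60,.0095,.315],0); go([.6983,.0095,.2641-L+.02],0)
for th in(1.0,.95,.9,.8,.7): print(th,.7565-.17*np.cos(th)+.028*np.sin(th)+.01,.106+.17*np.sin(th)+.028*np.cos(th)-L)
```

```text
t 10.425 machine pos [0.4983 0.0949 0.3113] F [-0.2  -0.17 -0.05] w 0.0002834732636455966
[[151 130 125 131 137 142 135 118  98  72  42  23  19  25  34  47  56  61
   63  61  61  62]
 [145 126 128 139 143 138 117  84  55  45  43  36  27  27  30  33  46  56
   61  62  62  62]
 [152 138 143 142 127 104  75  46  28  35  47  45  34  25  24  24  34  47
   58  63  63  63]
 [162 146 137 119  88  59  36  23  17  25  37  40  31  22  23  23  23  36
   52  60  62  63]
 [159 131 104  75  47  28  23  22  19  17  20  24  21  19  20  20  21  28
   43  55  63  63]
 [129  93  61  37  24  23  23  24  20  18  13  15  15  18  21  26  23  25
   38  53  60  63]
 [ 81  51  33  27  25  24  24  23  20  18  16  14  16  12  20  25  27  35
   46  56  62  59]
 [ 57  36  36  34  27  23  25  22  20  18  14  15  14  15  19  31  40  50
   57  60  59  51]
 [ 70  47  41  39  30  20  20  20  17  16  14  13  17  24  33  44  53  60
   59  55  46  40]
 [ 89  61  43  36  30  19  17  15  13  14  14  17  27  40  49  57  60  59
   52  44  35  34]]
[[155 133 128 134 140 145 137 121 102  76  53  41  37  41  57  80 100 110
  114
[... 479 characters left out ...]
 [ 83  52  34  23  21  23  23  23  23  21  19  19  17  15  18  27  39  56
   78  95 108 109]
 [ 59  36  28  27  26  22  22  24  21  21  18  16  15  21  31  47  70  88
  101 107 106  95]
 [ 72  47  34  30  27  22  20  18  19  15  18  18  25  40  57  80  98 108
  109 102  88  73]
 [ 90  64  40  32  28  23  20  18  16  18  18  29  48  69  88 101 108 107
   99  81  67  64]]
slide [-0.1023 -0.0854 -0.0059] rot [ 0.08 -0.04 -0.01]
slide [-0.2006 -0.0854  0.0449] rot [ 0.08 -0.04 -0.01]
1.0 0.6982097955770373 0.24417853198165032
0.95 0.6903895089252422 0.24056776231918234
0.9 0.6827594588635566 0.23657065374825084
0.8 0.6681458299561686 0.22745832331463953
0.7 0.6545149234042922 0.21693258807437316
```

The rocker took contact at about 4 N over 4–5 mm and then stopped hard, and its shading has changed. It is on. Next I'll move over the lid.

Request:
step_arm([
  {"jaw":0,"slide":[-0.03,-0.025,-0.005],"delta_rot":[0,0,0]},
  {"jaw":0,"slide":[-0.06,-0.05,-0.01],"delta_rot":[0,0,0]},
  {"jaw":0,"slide":[-0.1,-0.085,-0.01],"delta_rot":[0,0,0]},
  {"jaw":0,"slide":[-0.14,-0.085,-0.01],"delta_rot":[0,0,0]},
  {"jaw":0,"slide":[-0.18,-0.085,-0.005],"delta_rot":[0,0,0]},
  {"jaw":0,"slide":[-0.2,-0.085,0.01],"delta_rot":[0,0,0]},
  {"jaw":0,"slide":[-0.2,-0.085,0.03],"delta_rot":[0,0,0]},
  {"jaw":0,"slide":[-0.2,-0.085,0.045],"delta_rot":[0,0,0]},
  {"jaw":0,"slide":[-0.2,-0.085,0.045],"delta_rot":[0,0,0]},
])

```text
t: 11.6
position: [0.6922, 0.0743, 0.2623]
ee_rot: [[-0.996, -0.092, -0.004], [-0.092, 0.996, 0.001], [0.004, 0.002, -1.0]]
ft_force: [0.3, 0.3, -0.5]
width: 0.0006
finger_force: 0.0
```

```bash
cat >> g.py <<'E'
def arc(ths,L=.02,y=.0095):
    s=telemetry.read_state(); R=np.array(s["ee_rot"])
    for th in ths:
        p=np.array([.7665-.17*np.cos(th)+.028*np.sin(th),y,.106+.17*np.sin(th)+.028*np.cos(th)-L])
        print(round(th,3),(R.T@(M@p-s["position"])).round(4))
E
python3 - <<'E'
from g import *
now(); arc(np.arange(1.0,-.01,-.05))
E
```

```text
t 11.6 machine pos [0.6961 0.0101 0.2623] F [ 0.29  0.28 -0.55] w 0.0006499743531250659
1.0 [-0.0021 -0.0006  0.0181]
0.95 [ 0.0057 -0.0006  0.0218]
0.9 [ 0.0133 -0.0006  0.0258]
0.85 [ 0.0207 -0.0006  0.0302]
0.8 [ 0.0279 -0.0006  0.035 ]
0.75 [ 0.0348 -0.0007  0.0401]
0.7 [ 0.0415 -0.0007  0.0456]
0.65 [ 0.0478 -0.0007  0.0513]
0.6 [ 0.0539 -0.0007  0.0574]
0.55 [ 0.0597 -0.0007  0.0638]
0.5 [ 0.0651 -0.0007  0.0705]
0.45 [ 0.0702 -0.0007  0.0774]
0.4 [ 0.075  -0.0007  0.0846]
0.35 [ 0.0794 -0.0008  0.092 ]
0.3 [ 0.0834 -0.0008  0.0997]
0.25 [ 0.087  -0.0008  0.1075]
0.2 [ 0.0903 -0.0008  0.1155]
0.15 [ 0.0931 -0.0008  0.1236]
0.1 [ 0.0955 -0.0008  0.1319]
0.05 [ 0.0975 -0.0008  0.1402]
-0.0 [ 0.0991 -0.0009  0.1487]
```

Request:
step_arm([
  {"jaw":0,"slide":[-0.001,0,0.007],"delta_rot":[0,0,0]},
  {"jaw":0,"slide":[-0.002,-0.001,0.014],"delta_rot":[0,0,0]},
  {"jaw":0,"slide":[0.001,-0.001,0.02],"delta_rot":[0,0,0]},
  {"jaw":0,"slide":[0.006,-0.001,0.022],"delta_rot":[0,0,0]},
  {"jaw":0,"slide":[0.01,-0.001,0.024],"delta_rot":[0,0,0]},
  {"jaw":0,"slide":[0.013,-0.001,0.026],"delta_rot":[0,0,0]},
  {"jaw":0,"slide":[0.017,-0.001,0.028],"delta_rot":[0,0,0]},
  {"jaw":0,"slide":[0.021,-0.001,0.03],"delta_rot":[0,0,0]},
])

```text
t: 12.6
position: [0.6731, 0.0715, 0.2352]
ee_rot: [[-0.996, -0.092, 0.001], [-0.092, 0.996, 0.002], [-0.001, 0.001, -1.0]]
ft_force: [-1.0, 0.6, -0.7]
width: 0.0006
finger_force: 0.0
```

Run:
```python
from g import *
now(); arc(np.arange(.85,.59,-.05))
```

```text
t 12.6 machine pos [0.6768 0.009  0.2352] F [-0.93  0.65 -0.74] w 0.0005877760622720113
0.85 [0.0015 0.0005 0.003 ]
0.8 [0.0087 0.0005 0.0077]
0.75 [0.0156 0.0005 0.0128]
0.7 [0.0223 0.0005 0.0182]
0.65 [0.0287 0.0005 0.024 ]
0.6 [0.0348 0.0004 0.03  ]
```

Request:
step_arm([
  {"jaw":0,"slide":[0.003,0.0005,0.004],"delta_rot":[0,0,0]},
  {"jaw":0,"slide":[0.006,0.0005,0.006],"delta_rot":[0,0,0]},
  {"jaw":0,"slide":[0.009,0.0005,0.008],"delta_rot":[0,0,0]},
  {"jaw":0,"slide":[0.012,0.0005,0.01],"delta_rot":[0,0,0]},
  {"jaw":0,"slide":[0.0155,0.0005,0.013],"delta_rot":[0,0,0]},
])

```text
t: 13.22
position: [0.6578, 0.0706, 0.2222]
ee_rot: [[-0.996, -0.092, 0.001], [-0.092, 0.996, 0.002], [-0.001, 0.002, -1.0]]
ft_force: [1.4, 0.2, 1.7]
width: 0.0003
finger_force: 0.9
```

Request:
step_arm([
  {"jaw":0,"slide":[0.0035,0,0.003],"delta_rot":[0,0,0]},
  {"jaw":0,"slide":[0.0065,0,0.0055],"delta_rot":[0,0,0]},
  {"jaw":0,"slide":[0.01,0,0.0085],"delta_rot":[0,0,0]},
  {"jaw":0,"slide":[0.013,0,0.0115],"delta_rot":[0,0,0]},
])

```text
t: 13.72
position: [0.6447, 0.0694, 0.2107]
ee_rot: [[-0.996, -0.092, 0.001], [-0.092, 0.996, 0.002], [-0.001, 0.001, -1.0]]
ft_force: [-0.3, -0.0, 1.5]
width: 0.0002
finger_force: 0.8
```

Run:
```python
from g import *
now(); arc(np.arange(.65,-.01,-.05))
```

```text
t 13.725 machine pos [0.6484 0.0095 0.2107] F [-0.26 -0.01  1.54] w 0.00017636704352080163
0.65 [ 0.0002 -0.     -0.0005]
0.6 [ 0.0064 -0.0001  0.0056]
0.55 [ 0.0122 -0.0001  0.0119]
0.5 [ 0.0176 -0.0001  0.0186]
0.45 [ 0.0228 -0.0001  0.0255]
0.4 [ 0.0276 -0.0001  0.0326]
0.35 [ 0.032  -0.0001  0.04  ]
0.3 [ 0.036  -0.0001  0.0476]
0.25 [ 0.0397 -0.0001  0.0554]
0.2 [ 0.043  -0.0001  0.0634]
0.15 [ 0.0458 -0.0002  0.0715]
0.1 [ 0.0483 -0.0002  0.0798]
0.05 [ 0.0503 -0.0002  0.0881]
-0.0 [ 0.052  -0.0002  0.0966]
```

The lid is moving under about 2 N. I'll keep following the arc.

Request:
step_arm([
  {"jaw":0,"slide":[0.003,0,0.0025],"delta_rot":[0,0,0]},
  {"jaw":0,"slide":[0.0064,0,0.0056],"delta_rot":[0,0,0]},
  {"jaw":0,"slide":[0.0093,0,0.0087],"delta_rot":[0,0,0]},
  {"jaw":0,"slide":[0.0122,0,0.0119],"delta_rot":[0,0,0]},
  {"jaw":0,"slide":[0.015,0,0.0152],"delta_rot":[0,0,0]},
  {"jaw":0,"slide":[0.0176,0,0.0186],"delta_rot":[0,0,0]},
  {"jaw":0,"slide":[0.0202,0,0.022],"delta_rot":[0,0,0]},
  {"jaw":0,"slide":[0.0228,0,0.0255],"delta_rot":[0,0,0]},
  {"jaw":0,"slide":[0.0252,0,0.029],"delta_rot":[0,0,0]},
  {"jaw":0,"slide":[0.0276,0,0.0326],"delta_rot":[0,0,0]},
  {"jaw":0,"slide":[0.0298,0,0.0363],"delta_rot":[0,0,0]},
  {"jaw":0,"slide":[0.032,0,0.04],"delta_rot":[0,0,0]},
])

```text
t: 15.22
position: [0.6129, 0.0665, 0.1703]
ee_rot: [[-0.996, -0.092, 0.001], [-0.092, 0.996, 0.002], [-0.001, 0.002, -1.0]]
ft_force: [0.5, -0.7, 1.5]
width: 0.0003
finger_force: 0.6
```

Run:
```python
from g import *
now(); arc(np.arange(.35,-.01,-.05))
```

```text
t 15.225 machine pos [0.6164 0.0096 0.1703] F [ 0.45 -0.72  1.53] w 0.00030314045955075924
0.35 [ 0.     -0.0001 -0.0002]
0.3 [ 0.0041 -0.0001  0.0074]
0.25 [ 0.0077 -0.0002  0.0152]
0.2 [ 0.011  -0.0002  0.0231]
0.15 [ 0.0139 -0.0002  0.0312]
0.1 [ 0.0163 -0.0002  0.0395]
0.05 [ 0.0184 -0.0002  0.0479]
0.0 [ 0.02   -0.0002  0.0563]
```

Request:
step_arm([
  {"jaw":0,"slide":[0.002,0,0.0035],"delta_rot":[0,0,0]},
  {"jaw":0,"slide":[0.004,0,0.0072],"delta_rot":[0,0,0]},
  {"jaw":0,"slide":[0.006,0,0.0111],"delta_rot":[0,0,0]},
  {"jaw":0,"slide":[0.0077,0,0.015],"delta_rot":[0,0,0]},
  {"jaw":0,"slide":[0.0094,0,0.019],"delta_rot":[0,0,0]},
  {"jaw":0,"slide":[0.011,0,0.023],"delta_rot":[0,0,0]},
  {"jaw":0,"slide":[0.0125,0,0.027],"delta_rot":[0,0,0]},
  {"jaw":0,"slide":[0.0137,0,0.0305],"delta_rot":[0,0,0]},
  {"jaw":0,"slide":[0.0147,0,0.0335],"delta_rot":[0,0,0]},
  {"jaw":0,"slide":[0.0154,0,0.036],"delta_rot":[0,0,0]},
  {"jaw":0,"slide":[0.016,0,0.038],"delta_rot":[0,0,0]},
  {"jaw":0,"slide":[0.0163,0,0.0395],"delta_rot":[0,0,0]},
])

```text
t: 16.73
position: [0.5969, 0.0651, 0.1311]
ee_rot: [[-0.996, -0.092, 0.001], [-0.092, 0.996, 0.002], [-0.001, 0.001, -1.0]]
ft_force: [-1.0, -0.3, 0.6]
width: 0.0006
finger_force: 0.5
```

Request:
step_arm([
  {"jaw":0,"slide":[0.0004,0,0.001],"delta_rot":[0,0,0]},
  {"jaw":0,"slide":[0.0007,0,0.002],"delta_rot":[0,0,0]},
  {"jaw":0,"slide":[0.001,0,0.003],"delta_rot":[0,0,0]},
  {"jaw":0,"slide":[0.0012,0,0.004],"delta_rot":[0,0,0]},
  {"jaw":0,"slide":[0.0015,0,0.005],"delta_rot":[0,0,0]},
  {"jaw":0,"slide":[0.0018,0,0.006],"delta_rot":[0,0,0]},
  {"jaw":0,"slide":[0.002,0,0.007],"delta_rot":[0,0,0]},
  {"jaw":0,"slide":[0.0022,0,0.008],"delta_rot":[0,0,0]},
])

```text
t: 17.73
position: [0.5947, 0.0649, 0.1231]
ee_rot: [[-0.996, -0.092, 0.001], [-0.092, 0.996, 0.002], [-0.001, 0.002, -1.0]]
ft_force: [-0.3, -0.3, 1.7]
width: 0.0003
finger_force: 0.4
```

Run:
```python
from g import *
now(); arc(np.arange(.1,-.06,-.05))
```

```text
t 17.725 machine pos [0.5981 0.0097 0.1231] F [-0.3  -0.28  1.69] w 0.00027006853126371243
0.1 [-0.002  -0.0002 -0.0078]
0.05 [ 0.     -0.0002  0.0006]
0.0 [ 0.0016 -0.0002  0.0091]
-0.05 [ 0.0028 -0.0002  0.0176]
```

Request:
step_arm([
  {"jaw":0,"slide":[0,0,0.0007],"delta_rot":[0,0,0]},
  {"jaw":0,"slide":[0,0,0.0014],"delta_rot":[0,0,0]},
  {"jaw":0,"slide":[0,0,0.0021],"delta_rot":[0,0,0]},
  {"jaw":0,"slide":[0.001,0,0.0028],"delta_rot":[0,0,0]},
  {"jaw":0,"slide":[0.001,0,0.0035],"delta_rot":[0,0,0]},
  {"jaw":0,"slide":[0.001,0,0.0042],"delta_rot":[0,0,0]},
  {"jaw":0,"slide":[0.001,0,0.0049],"delta_rot":[0,0,0]},
])

```text
t: 18.6
position: [0.5935, 0.0648, 0.1181]
ee_rot: [[-0.996, -0.092, 0.0], [-0.092, 0.996, 0.002], [-0.001, 0.002, -1.0]]
ft_force: [-0.5, -0.0, 0.3]
width: 0.0005
finger_force: 0.4
```

Request:
step_arm([
  {"jaw":0,"slide":[0,0,0.0005],"delta_rot":[0,0,0]},
  {"jaw":0,"slide":[0,0,0.001],"delta_rot":[0,0,0]},
  {"jaw":0,"slide":[0,0,0.0015],"delta_rot":[0,0,0]},
  {"jaw":0,"slide":[0,0,0.002],"delta_rot":[0,0,0]},
])

```text
t: 19.1
position: [0.5937, 0.0648, 0.1162]
ee_rot: [[-0.996, -0.092, 0.001], [-0.092, 0.996, 0.002], [-0.001, 0.002, -1.0]]
ft_force: [-0.5, 0.7, 0.8]
width: 0.0005
finger_force: 0.4
```

Request:
step_arm([
  {"jaw":0,"slide":[0,0,0.0005],"delta_rot":[0,0,0]},
  {"jaw":0,"slide":[0,0,0.001],"delta_rot":[0,0,0]},
  {"jaw":0,"slide":[0,0,0.0015],"delta_rot":[0,0,0]},
])

```text
t: 19.48
position: [0.5937, 0.0648, 0.1147]
ee_rot: [[-0.996, -0.092, 0.001], [-0.092, 0.996, 0.002], [-0.001, 0.002, -1.0]]
ft_force: [-0.5, -0.6, 1.2]
width: 0.0004
finger_force: 0.4
```

Request:
step_arm([
  {"jaw":0,"slide":[0,0,0.0005],"delta_rot":[0,0,0]},
  {"jaw":0,"slide":[0,0,0.001],"delta_rot":[0,0,0]},
  {"jaw":0,"slide":[0,0,0.0015],"delta_rot":[0,0,0]},
])

```text
t: 19.85
position: [0.5937, 0.0648, 0.1132]
ee_rot: [[-0.996, -0.092, 0.001], [-0.092, 0.996, 0.002], [-0.001, 0.002, -1.0]]
ft_force: [-0.4, -0.3, 0.8]
width: 0.0003
finger_force: 0.4
```

Request:
step_arm([
  {"jaw":0,"slide":[0,0,0.0005],"delta_rot":[0,0,0]},
  {"jaw":0,"slide":[0,0,0.001],"delta_rot":[0,0,0]},
  {"jaw":0,"slide":[0,0,0.0015],"delta_rot":[0,0,0]},
])

```text
t: 20.23
position: [0.5937, 0.0648, 0.1117]
ee_rot: [[-0.996, -0.092, 0.001], [-0.092, 0.996, 0.002], [-0.001, 0.001, -1.0]]
ft_force: [-1.0, -0.3, 1.4]
width: 0.0005
finger_force: 0.4
```

Request:
step_arm([
  {"jaw":0,"slide":[0,0,0.0005],"delta_rot":[0,0,0]},
  {"jaw":0,"slide":[0,0,0.001],"delta_rot":[0,0,0]},
])

```text
t: 20.48
position: [0.5937, 0.0648, 0.1107]
ee_rot: [[-0.996, -0.092, 0.001], [-0.092, 0.996, 0.002], [-0.001, 0.002, -1.0]]
ft_force: [-0.8, -0.7, 0.4]
width: -0.0001
finger_force: 0.4
```

Request:
step_arm([
  {"jaw":0,"slide":[0,0,0.0005],"delta_rot":[0,0,0]},
  {"jaw":0,"slide":[0,0,0.001],"delta_rot":[0,0,0]},
  {"jaw":0,"slide":[0,0,0.0015],"delta_rot":[0,0,0]},
])

```text
t: 20.85
position: [0.5937, 0.0648, 0.1092]
ee_rot: [[-0.996, -0.092, 0.001], [-0.092, 0.996, 0.002], [-0.001, 0.002, -1.0]]
ft_force: [-0.1, -0.8, 0.5]
width: 0.0004
finger_force: 0.4
```

Request:
step_arm([
  {"jaw":0,"slide":[0,0,0.0005],"delta_rot":[0,0,0]},
  {"jaw":0,"slide":[0,0,0.001],"delta_rot":[0,0,0]},
  {"jaw":0,"slide":[0,0,0.0015],"delta_rot":[0,0,0]},
])

```text
t: 21.22
position: [0.5937, 0.0648, 0.1077]
ee_rot: [[-0.996, -0.092, 0.001], [-0.092, 0.996, 0.002], [-0.001, 0.002, -1.0]]
ft_force: [-0.9, -0.1, 0.4]
width: 0.0004
finger_force: 0.4
```

Request:
step_arm([
  {"jaw":0,"slide":[0,0,0.0005],"delta_rot":[0,0,0]},
  {"jaw":0,"slide":[0,0,0.001],"delta_rot":[0,0,0]},
])

```text
t: 21.48
position: [0.5937, 0.0648, 0.1067]
ee_rot: [[-0.996, -0.092, 0.001], [-0.092, 0.996, 0.002], [-0.001, 0.002, -1.0]]
ft_force: [-1.1, -0.3, 1.0]
width: 0.0005
finger_force: 0.4
```

Request:
step_arm([
  {"jaw":0,"slide":[0,0,0.0005],"delta_rot":[0,0,0]},
  {"jaw":0,"slide":[0,0,0.001],"delta_rot":[0,0,0]},
  {"jaw":0,"slide":[0,0,0.0015],"delta_rot":[0,0,0]},
])

```text
t: 21.85
position: [0.5937, 0.0648, 0.1052]
ee_rot: [[-0.996, -0.092, 0.001], [-0.092, 0.996, 0.002], [-0.001, 0.002, -1.0]]
ft_force: [-0.6, -0.0, 0.6]
width: 0.0006
finger_force: 0.4
```

Request:
step_arm([
  {"jaw":0,"slide":[0,0,0.0005],"delta_rot":[0,0,0]},
  {"jaw":0,"slide":[0,0,0.001],"delta_rot":[0,0,0]},
  {"jaw":0,"slide":[0,0,0.0015],"delta_rot":[0,0,0]},
])

```text
t: 22.22
position: [0.5938, 0.0648, 0.105]
ee_rot: [[-0.996, -0.092, 0.001], [-0.092, 0.996, 0.002], [-0.001, 0.001, -1.0]]
ft_force: [-6.1, -1.2, 7.6]
width: 0.0003
finger_force: 4.3
```

Request:
step_arm([
  {"jaw":0,"slide":[0,0,0.0005],"delta_rot":[0,0,0]},
  {"jaw":0,"slide":[0,0,0.001],"delta_rot":[0,0,0]},
])

```text
t: 22.48
position: [0.5938, 0.0648, 0.105]
ee_rot: [[-0.996, -0.092, 0.001], [-0.092, 0.996, 0.001], [-0.001, 0.001, -1.0]]
ft_force: [-6.3, -1.3, 12.9]
width: 0.0005
finger_force: 6.2
```

The lid is on its hard stop: 13 N and no movement at TCP z 0.105. That puts the real tip about 29 mm behind the reported TCP. I'll lift off and set up for START with the tool square to the panel.

Request:
step_arm([
  {"jaw":0,"slide":[0,0,-0.006],"delta_rot":[0,0,0]},
  {"jaw":0,"slide":[0,0,-0.025],"delta_rot":[0,0,0]},
  {"jaw":0,"slide":[0,0,-0.06],"delta_rot":[0,0,0]},
  {"jaw":0,"slide":[0.03,-0.02,-0.09],"delta_rot":[0,-4,0]},
  {"jaw":0,"slide":[0.07,-0.045,-0.09],"delta_rot":[0,-9,0]},
  {"jaw":0,"slide":[0.11,-0.07,-0.08],"delta_rot":[0,-14,0]},
  {"jaw":0,"slide":[0.13,-0.084,-0.07],"delta_rot":[0,-18,0]},
  {"jaw":0,"slide":[0.13,-0.084,-0.06],"delta_rot":[0,-18,0]},
  {"jaw":0,"slide":[0.13,-0.084,-0.06],"delta_rot":[0,-18,0]},
])

```text
t: 23.6
position: [0.4722, -0.0308, 0.1626]
ee_rot: [[-0.947, -0.092, 0.308], [-0.087, 0.996, 0.03], [-0.31, 0.002, -0.951]]
ft_force: [1.0, -0.3, 0.2]
width: 0.0005
finger_force: 0.0
```

Run:
```python
from g import *
from rig import cams
import cv2
now(); L=.029; zt=M.T@tool(-18)[:,2]
for d in(.04,.02,.012): go(np.array([.508,-.0744,.0878])+(L-d)*zt,-18)
a=cams.camera("side")["frame"][165:300,205:385,::-1]
cv2.imwrite("pics/f.png",cv2.resize(cv2.convertScaleAbs(a,alpha=1.4),None,fx=4.4,fy=4.4,interpolation=cv2.INTER_CUBIC))
```

```text
t 23.6 machine pos [ 0.4673 -0.0743  0.1626] F [ 0.95 -0.43  0.15] w 0.00047192002838495993
slide [-0.0155 -0.0002  0.0728] rot [ 0.09  0.05 -0.05]
slide [-0.0155 -0.0002  0.0928] rot [ 0.09  0.05 -0.05]
slide [-0.0155 -0.0003  0.1008] rot [ 0.09  0.05 -0.05]
```

View pics/f.png

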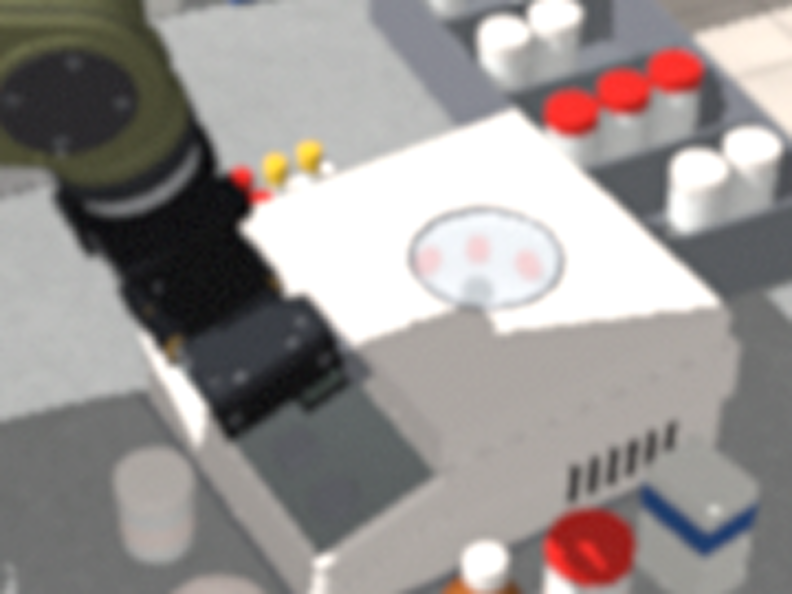

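The lid is shut flat. START is at about (330,490) in the crop and the gripper hangs uphill-left of it in the view, above the panel. I'm approaching START.

Request:
step_arm([
  {"jaw":0,"slide":[-0.005,0,0.02],"delta_rot":[0,0,0]},
  {"jaw":0,"slide":[-0.01,0,0.04],"delta_rot":[0,0,0]},
  {"jaw":0,"slide":[-0.015,0,0.06],"delta_rot":[0,0,0]},
  {"jaw":0,"slide":[-0.0155,0,0.073],"delta_rot":[0,0,0]},
  {"jaw":0,"slide":[-0.0155,0,0.08],"delta_rot":[0,0,0]},
  {"jaw":0,"slide":[-0.0155,0,0.08],"delta_rot":[0,0,0]},
])

```text
t: 24.4
position: [0.5113, -0.0269, 0.0909]
ee_rot: [[-0.947, -0.093, 0.308], [-0.088, 0.996, 0.03], [-0.309, 0.002, -0.951]]
ft_force: [0.3, -0.0, -0.2]
width: 0.0004
finger_force: 0.0
```

Run:
```python
from g import *
from rig import cams
now(); zt=M.T@tool(-18)[:,2]; go(np.array([.508,-.0744,.0878])+.029*zt,-18)
c=np.load("side0.npz");W=np.linalg.inv(c["world_from_camera"])
def px(p): q=W[:3,:3]@p+W[:3,3]; q=c["K"]@q; return (q[:2]/q[2]).round(1)
s=telemetry.read_state(); z=np.array(s["ee_rot"])[:,2]
print("tip",px(s["position"]-.029*z),"key",px(np.array([.5127,-.0271,.0878])))
print(cams.camera("side")["frame"].astype(int)[260:292,268:296].sum(2)//3)
```

```text
t 24.4 machine pos [ 0.5067 -0.0741  0.0909] F [ 0.28 -0.04 -0.18] w 0.00038749946586494273
slide [-0.0003 -0.0004  0.0324] rot [ 0.1   0.01 -0.02]
tip [277.4 269.9] key [281.1 277.1]
[[ 45  45  44  45  45  46  43  46  45  45  45  44  45  43  44  45  44  46
   56  63  59  46  37  32  28  22  18  19]
 [ 45  43  45  46  44  45  45  44  45  44  45  44  44  44  44  44  45  46
   51  57  51  39  30  25  23  20  18  16]
 [ 45  45  45  44  45  44  44  45  44  45  44  45  45  44  45  45  44  44
   43  43  36  29  24  23  18  19  21  22]
 [ 44  44  43  44  45  44  45  45  45  44  44  43  45  44  44  44  42  38
   35  30  25  24  20  18  18  23  30  26]
 [ 44  44  45  44  45  44  45  46  44  45  43  45  45  46  43  42  37  32
   29  24  21  19  16  15  16  24  28  25]
 [ 43  44  43  43  44  43  44  44  44  46  44  45  44  43  40  36  31  26
   23  21  17  17  12  10  14  20  21  20]
 [ 44  44  46  47  45  43  45  48  50  50  46  44  40  38  34  30  25  22
   19  17  15  13  12  12  12  15  21  28]
 [ 44  48  53  57  52  46  46  55  61  56  48  40  35  32  27  26  20  18
   17  15  15  12  12  
[... 2128 characters left out ...]
110 112 113 114 110  97  82  69  67  67  67  66  66  65  71  78  90 105
  117 125 127 125 122 120 119 118 119 119]
 [110 110 112 112 112 108  95  80  69  65  65  64  65  73  84  99 111 120
  125 125 124 120 120 120 118 118 118 119]
 [109 110 111 110 112 113 107  93  76  66  65  70  83 101 115 122 126 126
  125 123 120 119 118 118 119 119 118 120]
 [108 109 110 111 112 114 113 105  89  79  86 106 128 147 150 143 134 126
  121 119 119 118 118 119 119 119 118 119]
 [109 110 110 110 110 113 116 120 121 123 136 158 173 177 164 144 130 122
  120 119 119 118 118 119 119 119 118 119]
 [109 109 110 110 110 112 118 138 162 176 184 189 187 173 150 132 123 120
  119 118 118 118 118 118 120 119 120 120]]
```

Request:
step_arm([
  {"jaw":0,"slide":[0,0,0.005],"delta_rot":[0,0,0]},
  {"jaw":0,"slide":[0,0,0.01],"delta_rot":[0,0,0]},
  {"jaw":0,"slide":[0,0,0.014],"delta_rot":[0,0,0]},
  {"jaw":0,"slide":[0,0,0.016],"delta_rot":[0,0,0]},
  {"jaw":0,"slide":[0,0,0.016],"delta_rot":[0,0,0]},
])

```text
t: 25.08
position: [0.5162, -0.0266, 0.0758]
ee_rot: [[-0.947, -0.092, 0.308], [-0.087, 0.996, 0.03], [-0.31, 0.002, -0.951]]
ft_force: [-0.4, -0.8, -0.3]
width: 0.0004
finger_force: 0.0
```

Request:
step_arm([
  {"jaw":0,"slide":[0,0,0.001],"delta_rot":[0,0,0]},
  {"jaw":0,"slide":[0,0,0.002],"delta_rot":[0,0,0]},
  {"jaw":0,"slide":[0,0,0.003],"delta_rot":[0,0,0]},
  {"jaw":0,"slide":[0,0,0.003],"delta_rot":[0,0,0]},
])

```text
t: 25.58
position: [0.5172, -0.0266, 0.0731]
ee_rot: [[-0.947, -0.092, 0.308], [-0.087, 0.996, 0.03], [-0.31, 0.002, -0.951]]
ft_force: [-0.3, 0.1, 0.8]
width: 0.0003
finger_force: 0.0
```

Request:
step_arm([
  {"jaw":0,"slide":[0,0,0.001],"delta_rot":[0,0,0]},
  {"jaw":0,"slide":[0,0,0.002],"delta_rot":[0,0,0]},
  {"jaw":0,"slide":[0,0,0.002],"delta_rot":[0,0,0]},
])

```text
t: 25.95
position: [0.5177, -0.0265, 0.0711]
ee_rot: [[-0.947, -0.092, 0.308], [-0.087, 0.996, 0.03], [-0.31, 0.002, -0.951]]
ft_force: [-0.4, -1.1, 0.1]
width: 0.0007
finger_force: 0.0
```

Request:
step_arm([
  {"jaw":0,"slide":[0,0,0.001],"delta_rot":[0,0,0]},
  {"jaw":0,"slide":[0,0,0.002],"delta_rot":[0,0,0]},
  {"jaw":0,"slide":[0,0,0.002],"delta_rot":[0,0,0]},
])

```text
t: 26.32
position: [0.5183, -0.0264, 0.0692]
ee_rot: [[-0.947, -0.092, 0.308], [-0.087, 0.996, 0.03], [-0.31, 0.002, -0.951]]
ft_force: [-1.2, 0.1, 1.2]
width: 0.0003
finger_force: 0.0
```

Request:
step_arm([
  {"jaw":0,"slide":[0,0,0.001],"delta_rot":[0,0,0]},
  {"jaw":0,"slide":[0,0,0.002],"delta_rot":[0,0,0]},
  {"jaw":0,"slide":[0,0,0.002],"delta_rot":[0,0,0]},
])

```text
t: 26.7
position: [0.519, -0.0264, 0.0673]
ee_rot: [[-0.947, -0.092, 0.308], [-0.087, 0.996, 0.03], [-0.31, 0.002, -0.951]]
ft_force: [-0.9, -0.6, -0.3]
width: 0.0003
finger_force: 0.0
```

Request:
step_arm([
  {"jaw":0,"slide":[0,0,0.001],"delta_rot":[0,0,0]},
  {"jaw":0,"slide":[0,0,0.002],"delta_rot":[0,0,0]},
  {"jaw":0,"slide":[0,0,0.002],"delta_rot":[0,0,0]},
])

```text
t: 27.08
position: [0.5196, -0.0263, 0.0654]
ee_rot: [[-0.947, -0.092, 0.308], [-0.087, 0.996, 0.03], [-0.31, 0.002, -0.951]]
ft_force: [-0.4, -0.1, -0.4]
width: 0.0002
finger_force: 0.0
```

Request:
step_arm([
  {"jaw":0,"slide":[0,0,0.001],"delta_rot":[0,0,0]},
  {"jaw":0,"slide":[0,0,0.002],"delta_rot":[0,0,0]},
  {"jaw":0,"slide":[0,0,0.002],"delta_rot":[0,0,0]},
])

```text
t: 27.45
position: [0.5202, -0.0263, 0.0635]
ee_rot: [[-0.947, -0.092, 0.308], [-0.087, 0.996, 0.03], [-0.31, 0.002, -0.951]]
ft_force: [0.0, -0.6, -1.0]
width: 0.0002
finger_force: 0.0
```

Request:
step_arm([
  {"jaw":0,"slide":[0,0,0.001],"delta_rot":[0,0,0]},
  {"jaw":0,"slide":[0,0,0.002],"delta_rot":[0,0,0]},
  {"jaw":0,"slide":[0,0,0.002],"delta_rot":[0,0,0]},
])

```text
t: 27.82
position: [0.521, -0.0262, 0.0618]
ee_rot: [[-0.947, -0.092, 0.309], [-0.087, 0.996, 0.03], [-0.31, 0.002, -0.951]]
ft_force: [0.0, 0.3, 1.2]
width: 0.0003
finger_force: 0.7
```

Request:
step_arm([
  {"jaw":0,"slide":[0,0,0.001],"delta_rot":[0,0,0]},
  {"jaw":0,"slide":[0,0,0.002],"delta_rot":[0,0,0]},
  {"jaw":0,"slide":[0,0,0.002],"delta_rot":[0,0,0]},
])

```text
t: 28.2
position: [0.5216, -0.0262, 0.06]
ee_rot: [[-0.947, -0.092, 0.309], [-0.087, 0.996, 0.03], [-0.31, 0.001, -0.951]]
ft_force: [-0.7, -0.0, 1.7]
width: 0.0005
finger_force: 1.3
```

START is going down on its spring. I'll press it on to near full travel, then let it go.

Request:
step_arm([
  {"jaw":0,"slide":[0,0,0.001],"delta_rot":[0,0,0]},
  {"jaw":0,"slide":[0,0,0.002],"delta_rot":[0,0,0]},
  {"jaw":0,"slide":[0,0,0.0025],"delta_rot":[0,0,0]},
  {"jaw":0,"slide":[0,0,0.0025],"delta_rot":[0,0,0]},
])

```text
t: 28.7
position: [0.5224, -0.0261, 0.0577]
ee_rot: [[-0.947, -0.092, 0.309], [-0.087, 0.996, 0.03], [-0.31, 0.001, -0.951]]
ft_force: [-3.6, -0.4, 4.2]
width: 0.0004
finger_force: 2.8
```

Fully down at about 5 N. Now I'll release and withdraw clear.

Request:
step_arm([
  {"jaw":0,"slide":[0,0,-0.003],"delta_rot":[0,0,0]},
  {"jaw":0,"slide":[0,0,-0.01],"delta_rot":[0,0,0]},
  {"jaw":0,"slide":[0,0,-0.03],"delta_rot":[0,0,0]},
  {"jaw":0,"slide":[0,0,-0.07],"delta_rot":[0,0,0]},
  {"jaw":0,"slide":[0,0,-0.12],"delta_rot":[0,0,0]},
  {"jaw":0,"slide":[0.02,0,-0.17],"delta_rot":[0,0,0]},
  {"jaw":0,"slide":[0.03,0,-0.2],"delta_rot":[0,0,0]},
  {"jaw":0,"slide":[0.03,0,-0.2],"delta_rot":[0,0,0]},
  {"jaw":0,"slide":[0.03,0,-0.2],"delta_rot":[0,0,0]},
])

```text
t: 29.82
position: [0.4319, -0.0345, 0.2368]
ee_rot: [[-0.947, -0.092, 0.307], [-0.087, 0.996, 0.031], [-0.309, 0.002, -0.951]]
ft_force: [-0.4, -1.0, -0.1]
width: 0.0005
finger_force: 0.0
```

Run:
```python
from g import *
from rig import cams
now(); c=np.load("side0.npz")["frame"].astype(int); n=cams.camera("side")["frame"].astype(int)
d=np.abs(n-c).sum(2)
for nm,(u,v) in dict(potfront=(240,279),tape=(254,307),amber=(315,308),red=(340,293),carton=(364,282),rack=(247,216)).items(): print(nm,d[v-8:v+8,u-8:u+8].mean().round(1))
# rocker look: grey of frame area, side
print((n.sum(2)//3)[228:244,242:264])
```

```text
t 29.825 machine pos [ 0.4269 -0.0743  0.2368] F [-0.51 -0.98 -0.12] w 0.0004889211511502596
potfront 19.4
tape 65.0
amber 14.9
red 21.4
carton 124.4
rack 251.3
[[ 45  43  41  37  33  28  25  25  20  22  18  14  13  13  14  11  17  19
   22  20  19  28]
 [ 46  39  34  30  27  24  24  21  18  16  15  13  11  12  12  13   8  13
   14  24  39  60]
 [ 40  33  29  24  25  23  19  17  15  12  12  13  11  14  14  12  14  13
   26  49  71  91]
 [ 31  25  24  22  23  19  16  14  14  13  13  13  13  13  13  13  15  17
   38  72  96 110]
 [ 25  24  24  20  17  15  11  13  11  12  11  12  12  11  13  14  18  25
   43  73 100 115]
 [ 22  21  18  14  13  15  13  13  14  15  13  12  13  10  15  17  27  35
   42  59  86 108]
 [ 19  16  15  14  15  12  11  13  15  10  12  12  14  15  16  19  27  36
   36  40  67  97]
 [ 14  13  14  13  12  13  10  13  12  14  12  13  13  19  19  19  22  28
   30  37  59  90]
 [ 11  12  13  13  11  13  13  12  14  12  16  19  18  18  21  18  20  27
   41  59  80  99]
 [ 13  14  14  11  11  12  12  11  13  13  14  17  17  16  18  21  31  50
   71  90 105 111]
 [ 12  13  12  13  12  13  13  15  15  16  18  18  18  20  26  40  60  82
  100 112 112 104]
 [ 13  14  10  13  12  17  21  18  17  15  17  17  18  31  51  72  92 106
  113 112 102  83]
 [ 11  12  16  24  32  31  33  36  28  21  19  20  33  57  82 101 112 115
  107  92  76  66]
 [ 13  22  40  56  60  53  47  47  44  31  32  46  63  86 106 117 120 115
   99  74  59  63]
 [ 34  52  73  88  93  78  58  48  42  39  56  79  94 110 118 121 120 117
  102  76  58  66]
 [ 71  84 101 112 113 101  74  53  50  62  85 105 115 120 121 121 120 119
  114  95  70  63]]
```

```bash
python3 -c "
from rig import manip; print(manip.job_done())"
```

```text
the job is handed in; nothing more can be done
None
```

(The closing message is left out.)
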